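Seat a flat-headed stake in its tapered holder

TASK

Take the flat-headed steel stake out of the wooden rack, stand its tapered shank in the holder with the split sleeve in its hole (not the one with the bare, wider hole) and let go. Then drive it home with the white-faced drift: set the drift's face on the stake's head and lean down squarely, gently at first, until the sleeve has gone down flush with the holder's top and comes up solid at 15 to 20 N, no more, so that friction alone holds the stake upright. Finish with the drift standing on its white face on the bench again, and leave the round-headed stake in the rack.

Things in the scene. Friction and masses are not known exactly. Their poses are not given: they have to be found in the camera images.
- stake: The flat-headed stake, plain steel, 96 mm tall, about 0.3 kg, standing head up in one of the rack's holes. Origin: centre of the shank's tip (lowest point); z up along the stake. The round shank, 70 mm long, tapers from 15 mm diameter at the tip to 26 mm; the head is a flat cylinder, 42 mm diameter, 26 mm high. In the rack the head rests on the rack's top, the origin 5 mm above the bench.
- stake_top (a point): Centre of the flat top of that stake's head, 96 mm above its origin along the stake: where the drift presses.
- dome_stake: The other stake in the rack, same shank, but with a rounded (domed) head of 42 mm diameter. Origin at its tip. To be left alone.
- rack: Fixed light-wood block, 80 (x) by 210 (y) by 75 mm high, with two through holes of 29 mm on its own y axis, 55 mm either side of the middle, one for each stake; which stake is in which hole varies. Origin: centre of its underside.
- holder: The holder that fits: a fixed dark steel block, 90 by 90 by 75 mm high, with an upright round 29 mm hole in the middle of its top, and in the hole a bright steel split sleeve with the stake's taper inside. Origin: centre of the underside, on the vertical axis of hole and sleeve. The stake may be turned any way about its axis.
- wide_holder: The other holder, the same block with a plain straight 37 mm hole, too wide for the stake, in which it would only rattle. Origin: centre of its underside. Which holder is nearer to the rack varies.
- drift: The drift, a straight pressing tool of about 0.35 kg and 120 mm tall, standing upright on the bench: a white nylon head below (40 mm diameter, 40 mm high, flat face at the bottom) and above it an upright round steel grip, 24 mm diameter and 80 mm long. Origin: centre of the white face, its underside; z points up along the grip. Used as it stands: held by the grip, face down.
- sleeve (a joint): How far the sleeve's rim stands above the holder's top: 5 to 9 mm (0.005 to 0.009) at the start, 0 when flush, which is fully home on a hard stop. Friction holds it; with the stake in it, it slides down under a push of about 9 N and stays where it is left.
- sleeve_rim (a point): Centre of the sleeve's mouth at its rim, 24 mm wide inside. The fit is worn: the shank wedges in the sleeve with the head's underside anywhere from 4 to 14 mm above this point, which differs each time and cannot be seen beforehand, and it sinks 1 to 2 mm deeper as it tightens. The head never touches the sleeve. Against the stop the resistance grows by some 8 N per mm.
Things that resemble listed ones, but are neither listed nor needed, are in the scene too. What is shaped like the stake but purple is not meant. What is shaped like the drift but orange is not meant.

How it is judged:
By the outcome, as a careful person would: the job done as asked, in the order asked, and still so for the second after the job is handed in, with the robot touching nothing.
It also fails if it takes over 67 s, if anything falls off the work surface, if the arm or the gripper's body presses on something with over 40 N, if the wrist force passes 120 N, or if a joint passes its speed limit or range.

ROBOT

A 6-joint arm with a two-finger parallel gripper is mounted at the origin on the work surface. World frame = base frame: x ahead of the robot, y to its left, z up, the work surface at z = 0. Lengths are in m, angles in degrees, forces in N, time in s.
With the tool pointing down it reaches from about 0.3 to 0.75 m from the base axis. Payload 8.5 kg.
Tool frame: the origin (TCP) lies at the very end of the fingers, on their centre line; the grasp point (between the pads) lies 19 mm behind it; z points along the fingers, y is the line along which they close (so a half turn about z gives the same grasp; the last joint's range is limited). The gripper opens to 85 mm and grips with 20 to 120 N. Pads are 22 mm wide; open, the fingers measure 114 mm over their backs; the gripper's body (76 mm by 85 mm) begins 54 mm behind the grasp point. The pads swing forward as they close: fully open they stand 13 mm farther back than shut.
Start: joints at [-81.148, 21.807, 74.336, -0, 83.858, -12.336], TCP at [0.199, -0.513, 0.231] pointing down, gripper open.
Joint ranges: [-178.18, 178.18], [-50.72, 133.34], [12.68, 142.11], [-81.47, 261.47], [9.98, 163.14], [-165.26, 165.26]. Speed limits (degrees/s): [136.94, 136.94, 180, 180, 180, 180].

INTERFACE

Orientations are given as a 3x3 rotation matrix whose columns are the frame's x, y, z axes.
In Python, from rig import env, imaging gives the robot as it stands. The module is installed in compiled form; this text tells all that it offers.
- The arm moves only by the tool arm_command, never from a script. Its arguments are lists of equal length, an entry for each row: "turn": the turn, a rotation vector about the tool's x, y, z in units of 5 degrees (1.0 is 5 degrees), a list of three; "xyz": the shift along the tool's x, y, z in units of 50 mm (1.0 is 50 mm), a list of three; "claw": the finger opening in mm, from 0 to 85.4. A call has 1 to 12 rows; each row shifts and turns the commanded pose from where the row before left it, along the tool's axes as they then stand; what a row does not reach is not made up. A row lasts 1/10 s, in which the tool goes at most 50 mm and 8.59 degrees, less where a joint would pass 70% of its speed; a pose out of reach is approached as far as the arm can. A call is refused whole if a number of a shift passes 1 or a number of a turn 1, either way. A call with a gripper value outside its range is refused whole. The fingers move at their own pace and stop on an object; "squeeze" is the grip in N (left out, the last holds). Time passes only in rows, so rows that do not move let the fingers close. It gives the time, the measured TCP pose, the force, the opening and the grip force at its end, in the units of the state.
- env.observe(): the state, without advancing time (a new reading comes with each control period).
- imaging.get_image(name): name is "side" or "top"; returns (picture, depth): 384x512x3 uint8, blue, green, red; 384x512 float32, m along the optical axis (not along the pixel's ray), 0 where there is no reading.
- imaging.camera_info(name): a dict with "camera_matrix" (3x3 intrinsics, pixels), "rvec" (rotation vector, rad) and "tvec" (3), from world to camera coordinates, as OpenCV has them. Camera axes: x right, y down, z forward; pixel columns grow to the right and rows downward; lengths in m; the calibration is good to about 2 mm. A picture is of the moment at which its call begins. camera_info takes no time and is no camera call.
- env.close_job(): hands the job in; it is judged then, once.
The state is a dict: "time_s": time; "q": joint angles; "qvel": joint speeds; "joint_efforts": joint torques, N m; "position": TCP position; "tool_rot": TCP orientation; "ft_force": force on the tool from outside, world axes, zero at the start; "wrist_torque": the same for the moment, N m; "grip_width": finger opening in m; "gripper_force": force on a finger pad.
Only numpy, scipy, OpenCV 4.12 (cv2) and the standard library are available. Lean on these libraries where they do the work, as an engineer would, in place of code of your own. Each camera call takes 0.05 s, during which the arm holds its last target. There are 200 camera calls.

## Working session

There is one attempt and no reset: what is moved stays moved. The work goes in short steps, Python scripts to look and compute and a tool call to move; the robot and the scene stay as the last step left them, time stands still between calls to the robot, and variables do not carry over. Pictures are saved under pics/ and viewed, at most 13 in all, crops included, and the job is handed in when it is done.

Besides the shell and the picture viewer there is one more tool, called after "Call:" as name(argument=value, ...), one argument or row to a line, values as JSON. arm_command: Moves the arm, as the interface text tells. Its arguments: {"type":"object","properties":{"turn":{"type":"array"},"xyz":{"type":"array"},"claw":{"type":"array"},"squeeze":{"type":"number"}},"required":["turn","xyz","claw"]}

```bash
mkdir -p pics; cat > h.py <<'E'
import numpy as np, cv2
from rig import env, imaging
def grab(n):
    im,d=imaging.get_image(n); ci=imaging.camera_info(n)
    K=np.array(ci["camera_matrix"],float);R=cv2.Rodrigues(np.array(ci["rvec"],float))[0];t=np.array(ci["tvec"],float).ravel()
    return im,d,K,R,t
def ray(K,R,t,u,v):
    return -R.T@t, R.T@np.linalg.inv(K)@np.array([u,v,1.])
def onz(c,u,v,z):
    o,d=ray(*c,u,v); return o+d*(z-o[2])/d[2]
def cloud(d,K,R,t):
    v,u=np.mgrid[:d.shape[0],:d.shape[1]]
    p=np.stack([(u-K[0,2])/K[0,0]*d,(v-K[1,2])/K[1,1]*d,d],-1)
    return (p-t)@R
def proj(K,R,t,P):
    q=K@(R@np.array(P,float)+t); return q[:2]/q[2]
def state():
    s=env.observe(); print("t",s["time_s"],"p",np.round(s["position"],4),"F",np.round(s["ft_force"],1),"w",round(s["grip_width"],4),"g",round(s["gripper_force"],1)); print(np.round(s["tool_rot"],4)); return s
E
python3 - <<'E'
from h import *
s=state()
ims=[]
for n in("top","side"):
    im,d,K,R,t=grab(n); np.savez(f"{n}0.npz",im=im,d=d,K=K,R=R,t=t); cv2.imwrite(f"pics/{n}0.png",im)
    print(n,"cam at",-R.T@t,"f",K[0,0])
E
```

```text
t 0.0 p [ 0.1987 -0.5125  0.2307] F [-0.4  0.3  0.1] w 0.0854 g 0.0
[[ 9.324e-01  3.614e-01 -2.000e-04]
 [ 3.614e-01 -9.324e-01  1.500e-03]
 [ 3.000e-04 -1.500e-03 -1.000e+00]]
top cam at [ 0.30816186 -0.04027965  1.12398755] f 424.4625891099183
side cam at [0.13227513 0.69216565 0.6138335 ] f 375.7119734022244
```

View pics/top0.png

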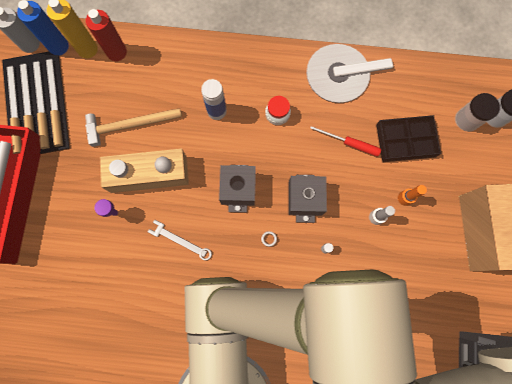

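View pics/side0.png

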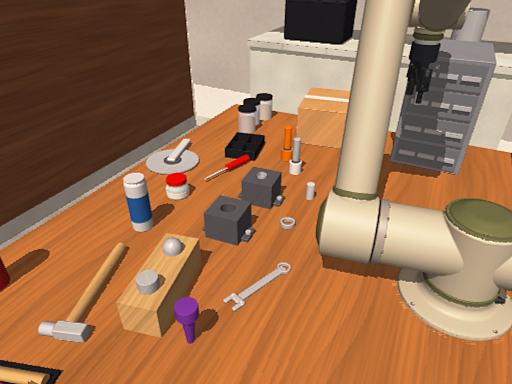

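Candidates for the stake: flat grey head, top (118,168) / side (148,282), which I choose. The others are the domed head at top (163,164) / side (172,246) and the purple one at top (104,208) / side (187,310).
Holders: the one with the bright ring at top (308,194) is chosen; the bare one is at (237,183).
Drifts: the white one at top (379,215) / side (296,160) is chosen; the orange one is at (412,195). The small white cap at (328,248) is neither.

```bash
cat > m.py <<'E'
from h import *
C={}
for n in("top","side"):
    z=np.load(n+"0.npz"); C[n]=(z["im"],z["d"],(z["K"],z["R"],z["t"]))
def blob(n,u,v,r,cond):
    im,d,c=C[n]; m=np.zeros(im.shape[:2],np.uint8); hsv=cv2.cvtColor(im,cv2.COLOR_BGR2HSV).astype(int)
    k=cond(hsv); m[v-r:v+r+1,u-r:u+r+1]=k[v-r:v+r+1,u-r:u+r+1]
    nn,l,st,ce=cv2.connectedComponentsWithStats(m); 
    i=1+np.argmin(np.hypot(*(ce[1:]-[u,v]).T)-0.05*st[1:,4]); return l==i,ce[i],st[i]
grey=lambda h:(h[...,1]<60)&(h[...,2]>115)
P={n:cloud(C[n][1],*C[n][2]) for n in C}
for name,n,u,v,r in [("flat","top",118,168,14),("dome","top",163,164,14),("ring","top",308,194,10),("drift","top",382,214,16),("flat","side",148,281,18),("ring","side",262,175,12),("drift","side",296,157,26)]:
    m,ce,st=blob(n,u,v,r,grey); p=P[n][m]; 
    zt=np.percentile(p[:,2],90); top=p[p[:,2]>zt-0.006]
    print(name,n,"ce",ce.round(1),st,"z90",zt.round(4),"z pct",np.percentile(p[:,2],[2,50,98]).round(3),"mean top",top.mean(0).round(4), "bbox mid top",((top.max(0)+top.min(0))/2).round(4),"ext",np.ptp(top,axis=0).round(3))
# flat tops: horizontal planes from cloud
for name,x0,y0,zlo,zhi,s in []: pass
for n in P:
  for nm,uv in (("rack",(140,172) if n=="top" else (165,275)),("hold",(297,185) if n=="top" else (252,181)),("wide",(226,174) if n=="top" else (215,210))):
    q=P[n][uv[1],uv[0]]; a=P[n]; m=(abs(a[...,2]-0.075)<0.008)&(np.hypot(a[...,0]-q[0],a[...,1]-q[1])<0.2 )
    nn,l,st,ce=cv2.connectedComponentsWithStats(m.astype(np.uint8)); i=l[uv[1],uv[0]]
    pp=a[l==i]; print(nm,n,q.round(3),len(pp),"z",np.median(pp[:,2]).round(4), cv2.minAreaRect((pp[:,:2]*1000).astype(np.float32)))
tiles=[]
for n,u,v,r in [("top",140,180,48),("top",275,195,48),("top",395,208,35),("side",160,285,50),("side",245,200,48),("side",293,157,35)]:
    tiles.append(cv2.resize(C[n][0][v-r:v+r,u-r:u+r],(260,260),interpolation=cv2.INTER_CUBIC))
cv2.imwrite("pics/crop.png",np.vstack([np.hstack(tiles[:3]),np.hstack(tiles[3:])]))
E
python3 m.py
```

```text
flat top ce [117.  167.2] [109 160  17  16 213] z90 0.1047 z pct [0.078 0.102 0.106] mean top [0.5333 0.3176 0.1179] bbox mid top [0.4322 0.1522 0.6114] ext [0.248 0.385 1.025]
dome top ce [161.5 163.8] [155 157  14  15 169] z90 0.1046 z pct [0.089 0.1   0.106] mean top [0.5603 0.215  0.1022] bbox mid top [0.562  0.2148 0.1037] ext [0.027 0.03  0.01 ]
ring top ce [308.9 192.4] [302 186  14  14  89] z90 0.0822 z pct [0.021 0.076 0.084] mean top [ 0.527  -0.1562  0.0805] bbox mid top [ 0.5288 -0.1565  0.0802] ext [0.031 0.031 0.008]
drift top ce [381.1 214.2] [370 206  25  18 261] z90 0.1213 z pct [0.008 0.058 0.124] mean top [ 0.4958 -0.3483  0.1209] bbox mid top [ 0.4957 -0.3484  0.1208] ext [0.022 0.02  0.009]
flat side ce [146.4 281.4] [136 270  22  25 420] z90 0.1024 z pct [0.079 0.101 0.103] mean top [0.5341 0.3293 0.1029] bbox mid top [0.3443 0.4992 0.3552] ext [0.424 0.386 0.517]
ring side ce [261.4 175. ] [257 172  10   7  61] z90 0.0811 z pct [0.07  0.077 0.082] mean top [ 0.5286 -0.1558  0.0788] bbox mid top [ 0.5295 -0.1579  0.0791] ext [0.029 0.037 0.008]
drift side ce [29
[... 331 characters left out ...]
0.078] 1226 z 0.0758 ((526.738525390625, -157.48663330078125), (91.27616882324219, 89.23809051513672), 5.034535884857178)
wide top [0.555 0.055 0.072] 1092 z 0.0757 ((535.1133422851562, 24.079425811767578), (91.35444641113281, 90.00934600830078), 4.698458194732666)
rack side [0.528 0.287 0.076] 2526 z 0.0754 ((548.3552856445312, 271.89447021484375), (82.33585357666016, 213.18035888671875), 12.091268539428711)
hold side [ 0.538 -0.117  0.077] 600 z 0.0756 ((525.480712890625, -154.7274627685547), (90.94169616699219, 93.8968734741211), 5.219297409057617)
wide side [0.556 0.052 0.077] 801 z 0.0754 ((534.300048828125, 26.376956939697266), (92.53398895263672, 93.08670806884766), 5.516990661621094)
```

View pics/crop.png

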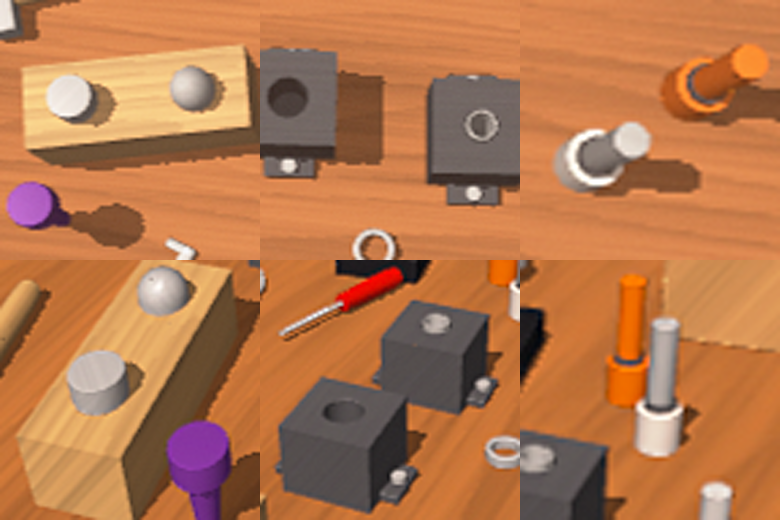

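The crop confirms the choices: flat head at top (117,167), split sleeve ring at (309,192), white drift at (381,214). I'll set out towards the stake.

Call:
arm_command(
  turn=[
    [0,0,0],
    [0,0,0],
    [0,0,0],
    [0,0,0],
    [0,0,0],
    [0,0,0],
    [0,0,0],
    [0,0,0],
    [0,0,0],
    [0,0,0],
  ],
  xyz=[
    [0.62,-0.66,0],
    [0.62,-0.66,0],
    [0.62,-0.66,0],
    [0.62,-0.66,0],
    [0.62,-0.66,0],
    [0.62,-0.66,0],
    [0.62,-0.66,0],
    [0.62,-0.66,0],
    [0.62,-0.66,0],
    [0.62,-0.66,0],
  ],
  claw=[70,70,70,70,70,70,70,70,70,70],
)

```text
time_s: 1.1
position: [0.3687, -0.0912, 0.2313]
tool_rot: [[0.933, 0.361, 0.0], [0.361, -0.933, 0.0], [0.0, -0.0, -1.0]]
ft_force: [0.0, -0.7, 0.8]
grip_width: 0.0704
gripper_force: 0.0
```

```bash
cat > m2.py <<'E'
from h import *
C={}
for n in("top","side"):
    z=np.load(n+"0.npz"); C[n]=(z["im"],z["d"],(z["K"],z["R"],z["t"]))
def sel(n,box,lo,hi):
    im,d,c=C[n]; p=cloud(d,*c)[box[1]:box[3],box[0]:box[2]].reshape(-1,3)
    return p[(p[:,2]>lo)&(p[:,2]<hi)]
def circ(nm,n,box,lo,hi):
    p=sel(n,box,lo,hi); (c,r)=cv2.minEnclosingCircle((p[:,:2]*1000).astype(np.float32)); print(nm,n,len(p),"mean",(p.mean(0)*1000).round(1),"circle",np.round(c,1),round(r,1))
circ("flat","top",(105,155,132,182),.097,.109); circ("flat","side",(130,262,168,300),.097,.109)
circ("dome","top",(150,152,175,176),.095,.115)
circ("rim","top",(298,183,319,203),.0785,.09); circ("rim","side",(250,166,275,184),.0785,.09)
circ("dtop","top",(370,200,398,224),.115,.128); circ("dtop","side",(288,132,304,146),.114,.128)
circ("dhead","top",(366,200,398,226),.03,.05);circ("dhead","side",(286,155,306,178),.005,.05)
circ("orange","top",(395,180,432,206),.1,.13)
# rays: two views of the flat top, and drift top
def tri(a,b):
    o1,d1=ray(*C["top"][2],*a);o2,d2=ray(*C["side"][2],*b);d1/=np.linalg.norm(d1);d2/=np.linalg.norm(d2)
    s=np.linalg.lstsq(np.c_[d1,-d2],o2-o1,rcond=None)[0];p,q=o1+s[0]*d1,o2+s[1]*d2;return ((p+q)/2).round(4),np.linalg.norm(p-q).round(4)
print("tri rim",tri((308.9,192.4),(261.4,175)))
E
python3 m2.py
```

```text
flat top 215 mean [536.7 322.3 101.8] circle [536.1 323.3] 21.4
flat side 312 mean [534.8 327.4 101.1] circle [536.4 325.8] 21.6
dome top 139 mean [559.5 214.7 100.8] circle [559.1 215.1] 18.4
rim top 59 mean [ 526.1 -159.2   80.5] circle [ 529.7 -155.9] 31.9
rim side 26 mean [ 526.1 -154.9   80.5] circle [ 522.9 -159.5] 19.4
dtop top 79 mean [ 495.6 -349.   120.8] circle [ 496.3 -349.8] 11.9
dtop side 29 mean [ 494.3 -343.9  119.2] circle [ 494.8 -346.4] 12.5
dhead top 113 mean [ 492.3 -343.    41.2] circle [ 495.6 -349. ] 19.4
dhead side 198 mean [ 501.  -350.    25.9] circle [ 510.6 -374.9] 53.3
orange top 107 mean [ 554.  -421.4  117.1] circle [ 555.6 -423.6] 12.2
tri rim (array([ 0.5286, -0.1577,  0.0774]), np.float64(0.0005))
```

Call:
arm_command(
  turn=[
    [0,0,0],
    [0,0,0],
    [0,0,0],
    [0,0,0],
    [0,0,0],
    [0,0,0],
    [0,0,0],
    [0,0,0],
    [0,0,0],
    [0,0,0],
    [0,0,0],
    [0,0,0],
  ],
  xyz=[
    [0.61,-0.65,0],
    [0.61,-0.65,0],
    [0.61,-0.65,0],
    [0.61,-0.65,0],
    [0.61,-0.65,0],
    [0.61,-0.65,0],
    [0.61,-0.65,0],
    [0.61,-0.65,0],
    [0.61,-0.65,0],
    [0.61,-0.65,0],
    [0,0,0.8],
    [0,0,0.8],
  ],
  claw=[70,70,70,70,70,70,70,70,70,70,70,70],
)

```text
time_s: 2.3
position: [0.5358, 0.3216, 0.1502]
tool_rot: [[0.932, 0.363, 0.002], [0.363, -0.932, 0.001], [0.002, 0.0, -1.0]]
ft_force: [1.9, 0.2, -0.7]
grip_width: 0.0701
gripper_force: 0.0
```

Call:
arm_command(
  turn=[
    [0,0,0],
    [0,0,0],
    [0,0,0],
    [0,0,0],
    [0,0,0],
    [0,0,0],
    [0,0,0],
    [0,0,0],
    [0,0,0],
    [0,0,0],
  ],
  xyz=[
    [0.02,-0.05,0.4],
    [0,0,0.5],
    [0,0,0.3],
    [0,0,0.2],
    [0,0,0],
    [0,0,0],
    [0,0,0],
    [0,0,0],
    [0,0,0],
    [0,0,0],
  ],
  claw=[70,70,70,70,60,50,38,38,38,38],
  squeeze=60,
)

```text
time_s: 3.3
position: [0.5361, 0.3231, 0.0827]
tool_rot: [[0.932, 0.361, 0.002], [0.361, -0.932, 0.001], [0.003, 0.0, -1.0]]
ft_force: [0.2, -0.6, 6.4]
grip_width: 0.0397
gripper_force: 61.3
```

```bash
python3 - <<'E'
from h import *
state()
im,*_=grab("side"); c=im[200:340,80:240]
im2,*_=grab("top"); c2=im2[120:230,80:205]
cv2.imwrite("pics/g1.png",np.hstack([cv2.resize(c,(480,420)),cv2.resize(c2,(320,420))[:, :]]))
E
```

```text
t 3.3 p [0.5361 0.3231 0.0827] F [ 0.2 -0.6  6.4] w 0.0397 g 61.3
[[ 9.324e-01  3.615e-01  2.400e-03]
 [ 3.615e-01 -9.324e-01  8.000e-04]
 [ 2.600e-03  1.000e-04 -1.000e+00]]
```

View pics/g1.png

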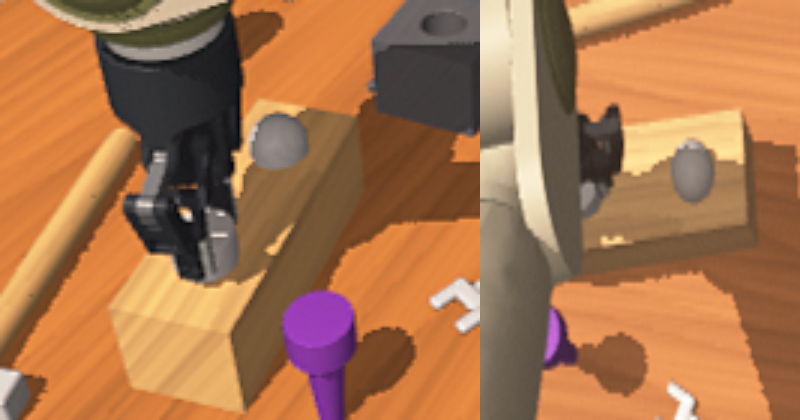

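The fingers hold the flat head: tips at about side (147,285), domed stake untouched at (172,246). Lifting.

Call:
arm_command(
  turn=[
    [0,0,0],
    [0,0,0],
    [0,0,0],
    [0,0,0],
    [0,0,0],
    [0,0,0],
  ],
  xyz=[
    [0,0,-0.2],
    [0,0,-0.4],
    [0,0,-0.6],
    [0,0,-0.6],
    [0,0,-0.4],
    [0,0,-0.2],
  ],
  claw=[38,38,38,38,38,38],
)

```text
time_s: 4.0
position: [0.5357, 0.3231, 0.2037]
tool_rot: [[0.932, 0.362, 0.003], [0.362, -0.932, 0.001], [0.003, -0.0, -1.0]]
ft_force: [0.4, -0.4, -1.7]
grip_width: 0.0396
gripper_force: 60.9
```

Call:
arm_command(
  turn=[
    [0,0,0],
    [0,0,0],
    [0,0,0],
    [0,0,0],
    [0,0,0],
    [0,0,0],
    [0,0,0],
    [0,0,0],
    [0,0,0],
    [0,0,0],
    [0,0,0],
    [0,0,0],
  ],
  xyz=[
    [-0.1,0.24,0],
    [-0.24,0.6,0],
    [-0.38,0.92,0],
    [-0.38,0.92,0],
    [-0.38,0.92,0],
    [-0.38,0.92,0],
    [-0.38,0.92,0],
    [-0.38,0.92,0],
    [-0.38,0.92,0],
    [-0.38,0.92,0],
    [-0.2,0.5,0],
    [-0.1,0.24,0],
  ],
  claw=[38,38,38,38,38,38,38,38,38,38,38,38],
)

```text
time_s: 5.2
position: [0.5242, -0.1632, 0.1998]
tool_rot: [[0.934, 0.358, -0.003], [0.358, -0.934, 0.001], [-0.002, -0.002, -1.0]]
ft_force: [0.8, 0.5, -1.7]
grip_width: 0.0397
gripper_force: 61.1
```

```bash
python3 - <<'E'
from h import *
state()
im,d,*c=grab("side"); np.savez("side1.npz",im=im,d=d,K=c[0],R=c[1],t=c[2])
im2,d2,*c2=grab("top"); np.savez("top1.npz",im=im2,d=d2,K=c2[0],R=c2[1],t=c2[2])
print(proj(*c,(0.526,-0.156,0.08)),proj(*c2,(0.526,-0.156,0.08)))
cv2.imwrite("pics/g2.png",np.hstack([cv2.resize(im[60:220,190:340],(450,480)),cv2.resize(im2[130:240,250:360],(350,480))]))
E
```

```text
t 5.2 p [ 0.5242 -0.1632  0.1998] F [ 0.8  0.5 -1.7] w 0.0397 g 61.1
[[ 0.9336  0.3584 -0.0026]
 [ 0.3584 -0.9336  0.001 ]
 [-0.0021 -0.0019 -1.    ]]
[262.04928193 174.69716203] [308.24179696 193.03454868]
```

View pics/g2.png

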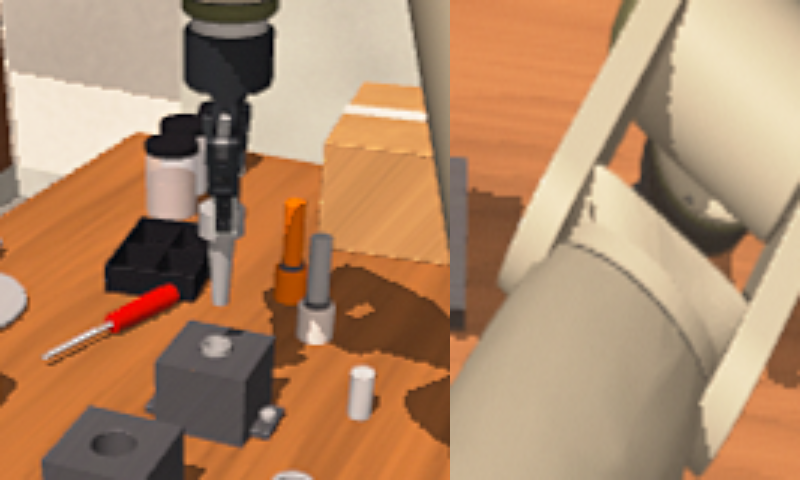

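The stake hangs upright in the fingers, its tip at about side (264,161). The sleeve mouth is at (262,175). I'll compare the two in this same view.

```bash
python3 - <<'E'
from h import *
z=np.load("side1.npz"); im,d,c=z["im"],z["d"],(z["K"],z["R"],z["t"]); P=cloud(d,*c); o=-c[1].T@c[2]
m=np.zeros(d.shape,bool); m[125:168,245:280]=True
m&=(np.hypot(P[...,0]-.524,P[...,1]+.163)<.03)&(P[...,2]>.1)
for v in range(128,164,3):
    u=np.where(m[v])[0]
    if len(u)<3: continue
    uc=(u[0]+u[-1])/2; pz=np.median(P[v,u,2]); h=pz-.1998+.0827-.005
    # axis: centre ray, at range of surface + radius
    q=P[v,u]; w=q[np.argmin(np.linalg.norm(q[:,:2]-o[:2],axis=1))]; 
    k=np.median(q[len(q)//2-1:len(q)//2+2],0); r=(7.5+5.5*np.clip(h/.07,0,1))/1000; dr=(k-o)[:2];dr/=np.linalg.norm(dr)
    print(v,u[0],u[-1],uc,"z",pz.round(4),"axis",(k[:2]+dr*r).round(4))
for p in [(0.5242,-.1632,.117),(0.5242,-.1632,.170)]: print(proj(*c,p))
E
```

```text
128 257 271 264.0 z 0.2193 axis [ 0.5197 -0.1488]
131 257 271 264.0 z 0.219 axis [ 0.5204 -0.1507]
134 257 271 264.0 z 0.2097 axis [ 0.5269 -0.1485]
137 257 271 264.0 z 0.2023 axis [ 0.5197 -0.15  ]
140 260 268 264.0 z 0.1944 axis [ 0.5226 -0.1554]
143 260 267 263.5 z 0.1807 axis [ 0.5244 -0.1611]
146 260 267 263.5 z 0.1722 axis [ 0.5256 -0.1642]
149 260 267 263.5 z 0.163 axis [ 0.5232 -0.162 ]
152 261 266 263.5 z 0.1542 axis [ 0.5248 -0.1633]
155 261 266 263.5 z 0.1445 axis [ 0.5235 -0.1618]
158 261 266 263.5 z 0.1341 axis [ 0.5248 -0.1632]
161 261 265 263.0 z 0.1244 axis [ 0.5265 -0.1617]
[263.95121213 162.29704435]
[264.33903059 145.14097332]
```

Call:
arm_command(
  turn=[
    [0,0,0],
    [0,0,0],
    [0,0,0],
    [0,0,0],
    [0,0,0],
    [0,0,0],
  ],
  xyz=[
    [0.09,-0.11,0],
    [0,0,0.3],
    [0,0,0.4],
    [0,0,0.2],
    [0,0,0.1],
    [0,0,0],
  ],
  claw=[38,38,38,38,38,38],
)

```text
time_s: 5.9
position: [0.5277, -0.1515, 0.1517]
tool_rot: [[0.932, 0.363, -0.0], [0.363, -0.932, 0.001], [0.0, -0.001, -1.0]]
ft_force: [-1.4, 1.4, 1.4]
grip_width: 0.0396
gripper_force: 61.5
```

Call:
arm_command(
  turn=[
    [0,0,0],
    [0,0,0],
    [0,0,0],
  ],
  xyz=[
    [-0.06,0.08,0],
    [0,0,0],
    [0,0,0],
  ],
  claw=[38,38,38],
)

```text
time_s: 6.2
position: [0.5264, -0.1584, 0.1513]
tool_rot: [[0.932, 0.362, -0.0], [0.362, -0.932, -0.0], [-0.0, 0.0, -1.0]]
ft_force: [0.4, -0.2, -1.2]
grip_width: 0.0396
gripper_force: 61.1
```

```bash
python3 - <<'E'
from h import *
s=state(); 
im,d,*c=grab("side")
cv2.imwrite("pics/g3.png",cv2.resize(im[110:220,210:320],(600,600),interpolation=cv2.INTER_CUBIC))
E
```

```text
t 6.2 p [ 0.5264 -0.1584  0.1513] F [ 0.4 -0.2 -1.2] w 0.0396 g 61.1
[[ 9.324e-01  3.615e-01 -1.000e-04]
 [ 3.615e-01 -9.324e-01 -1.000e-04]
 [-1.000e-04  0.000e+00 -1.000e+00]]
```

View pics/g3.png

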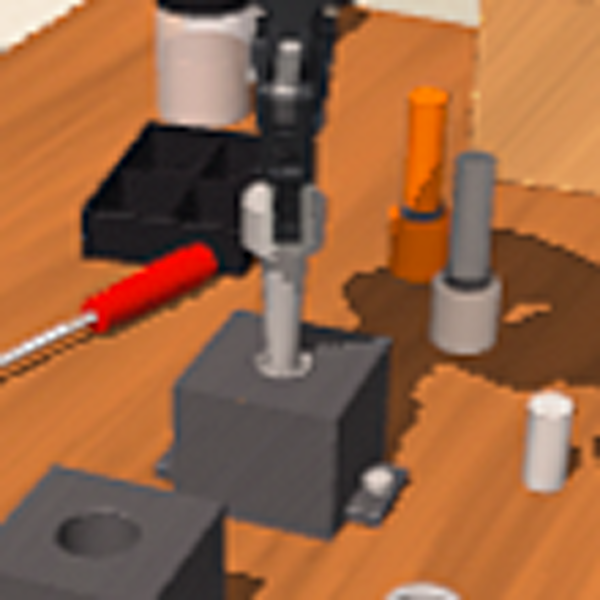

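The shank's tip is inside the sleeve ring (side ~ (262,176)). Lowering.

Call:
arm_command(
  turn=[
    [0,0,0],
    [0,0,0],
    [0,0,0],
    [0,0,0],
    [0,0,0],
    [0,0,0],
  ],
  xyz=[
    [0.01,-0.02,0.2],
    [0,0,0.2],
    [0,0,0.2],
    [0,0,0.15],
    [0,0,0.1],
    [0,0,0],
  ],
  claw=[38,38,38,38,38,38],
)

```text
time_s: 6.85
position: [0.5262, -0.1572, 0.108]
tool_rot: [[0.932, 0.361, -0.001], [0.361, -0.932, 0.001], [-0.001, -0.001, -1.0]]
ft_force: [-0.2, 0.4, -3.3]
grip_width: 0.0397
gripper_force: 61.1
```

Call:
arm_command(
  turn=[
    [0,0,0],
    [0,0,0],
    [0,0,0],
    [0,0,0],
  ],
  xyz=[
    [0,0,0.03],
    [0,0,0.03],
    [0,0,0.02],
    [0,0,0],
  ],
  claw=[38,38,38,38],
)

```text
time_s: 7.25
position: [0.5263, -0.1573, 0.1048]
tool_rot: [[0.932, 0.361, -0.0], [0.361, -0.932, 0.0], [-0.0, -0.0, -1.0]]
ft_force: [-2.2, 1.0, -2.1]
grip_width: 0.0398
gripper_force: 61.1
```

Call:
arm_command(
  turn=[
    [0,0,0],
    [0,0,0],
    [0,0,0],
    [0,0,0],
  ],
  xyz=[
    [-0.01,-0.01,0.02],
    [0,0,0.02],
    [0,0,0.02],
    [0,0,0],
  ],
  claw=[38,38,38,38],
)

```text
time_s: 7.65
position: [0.5258, -0.1571, 0.1017]
tool_rot: [[0.932, 0.361, -0.0], [0.361, -0.932, -0.0], [-0.0, 0.0, -1.0]]
ft_force: [-0.6, -0.4, -2.8]
grip_width: 0.0395
gripper_force: 61.1
```

Call:
arm_command(
  turn=[
    [0,0,0],
    [0,0,0],
    [0,0,0],
    [0,0,0],
  ],
  xyz=[
    [0,0,0.02],
    [0,0,0.02],
    [0,0,0.02],
    [0,0,0],
  ],
  claw=[38,38,38,38],
)

```text
time_s: 8.05
position: [0.5257, -0.157, 0.0986]
tool_rot: [[0.932, 0.361, -0.0], [0.361, -0.932, 0.0], [-0.0, -0.0, -1.0]]
ft_force: [-2.7, 1.0, -2.6]
grip_width: 0.04
gripper_force: 61.2
```

Call:
arm_command(
  turn=[
    [0,0,0],
    [0,0,0],
    [0,0,0],
    [0,0,0],
  ],
  xyz=[
    [-0.02,-0.01,0.02],
    [0,0,0.02],
    [0,0,0.02],
    [0,0,0],
  ],
  claw=[38,38,38,38],
)

```text
time_s: 8.45
position: [0.5248, -0.157, 0.0957]
tool_rot: [[0.932, 0.361, 0.0], [0.361, -0.932, 0.0], [0.0, 0.0, -1.0]]
ft_force: [-0.6, -0.3, -1.5]
grip_width: 0.0397
gripper_force: 61.1
```

Call:
arm_command(
  turn=[
    [0,0,0],
    [0,0,0],
    [0,0,0],
    [0,0,0],
  ],
  xyz=[
    [0,0,0.02],
    [0,0,0.02],
    [0,0,0],
    [0,0,0],
  ],
  claw=[38,38,38,38],
)

```text
time_s: 8.85
position: [0.5248, -0.157, 0.0938]
tool_rot: [[0.932, 0.361, 0.0], [0.361, -0.932, -0.0], [0.0, 0.0, -1.0]]
ft_force: [0.8, -0.6, -2.3]
grip_width: 0.0397
gripper_force: 61.1
```

Call:
arm_command(
  turn=[
    [0,0,0],
    [0,0,0],
    [0,0,0],
    [0,0,0],
  ],
  xyz=[
    [0,0,0.02],
    [0,0,0.02],
    [0,0,0],
    [0,0,0],
  ],
  claw=[38,38,38,38],
)

```text
time_s: 9.25
position: [0.5249, -0.157, 0.0925]
tool_rot: [[0.932, 0.361, 0.001], [0.361, -0.932, -0.0], [0.001, 0.001, -1.0]]
ft_force: [-1.5, 0.1, 5.4]
grip_width: 0.0397
gripper_force: 61.9
```

Vertical contact: the shank is seated. Letting go and rising.

Call:
arm_command(
  turn=[
    [0,0,0],
    [0,0,0],
    [0,0,0],
    [0,0,0],
    [0,0,0],
    [0,0,0],
    [0,0,0],
    [0,0,0],
    [0,0,0],
    [0,0,0],
    [0,0,0],
  ],
  xyz=[
    [0,0,0],
    [0,0,0],
    [0,0,0],
    [0,0,0],
    [0,0,0],
    [0,0,-0.2],
    [0,0,-0.5],
    [0,0,-0.6],
    [0,0,-0.6],
    [0,0,-0.4],
    [0,0,-0.1],
  ],
  claw=[44,50,60,70,70,70,70,70,70,70,70],
)

```text
time_s: 10.35
position: [0.5254, -0.1573, 0.2147]
tool_rot: [[0.932, 0.362, 0.004], [0.362, -0.932, -0.002], [0.003, 0.004, -1.0]]
ft_force: [-0.2, 0.2, -0.2]
grip_width: 0.0702
gripper_force: 0.0
```

Call:
arm_command(
  turn=[
    [0,0,0],
    [0,0,0],
    [0,0,0],
    [0,0,0],
    [0,0,0],
    [0,0,0],
    [0,0,0],
    [0,0,0],
  ],
  xyz=[
    [-0.2,0.34,0],
    [-0.4,0.7,0],
    [-0.5,0.8,0],
    [-0.5,0.8,0],
    [-0.24,0.5,0],
    [-0.1,0.2,0],
    [0,0,0],
    [0,0,0],
  ],
  claw=[50,50,50,50,50,50,50,50],
)

```text
time_s: 11.15
position: [0.4948, -0.3465, 0.2115]
tool_rot: [[0.932, 0.362, -0.001], [0.362, -0.932, 0.001], [-0.0, -0.001, -1.0]]
ft_force: [0.3, 0.6, 0.5]
grip_width: 0.05
gripper_force: 0.0
```

```bash
python3 - <<'E'
from h import *
s=state(); 
im,d,*c=grab("side");im2,d2,*c2=grab("top")
P=cloud(d,*c)
for n,dd,cc in(("side",d,c),("top",d2,c2)):
    p=cloud(dd,*cc).reshape(-1,3); 
    m=(np.hypot(p[:,0]-.5255,p[:,1]+.157)<.035)&(p[:,2]>.1)&(p[:,2]<.125); q=p[m]; 
    if len(q)>5: print(n,"stake head",len(q),(np.median(q,0)*1000).round(1),"max z",np.percentile(q[:,2],[50,90]).round(4), cv2.minEnclosingCircle((q[:,:2]*1000).astype(np.float32)))
cv2.imwrite("pics/g4.png",np.hstack([cv2.resize(im[60:220,205:335],(390,480)),cv2.resize(im2[140:260,280:380],(400,480))]))
E
```

```text
t 11.15 p [ 0.4948 -0.3465  0.2115] F [0.3 0.6 0.5] w 0.05 g 0.0
[[ 9.321e-01  3.621e-01 -5.000e-04]
 [ 3.621e-01 -9.321e-01  1.000e-03]
 [-1.000e-04 -1.100e-03 -1.000e+00]]
side stake head 135 [ 522.7 -146.7  111.1] max z [0.1111 0.1128] ((524.1421508789062, -153.76658630371094), 21.94826889038086)
top stake head 233 [ 525.5 -156.3  111.5] max z [0.1115 0.1138] ((526.4520263671875, -157.35601806640625), 21.02412223815918)
```

View pics/g4.png

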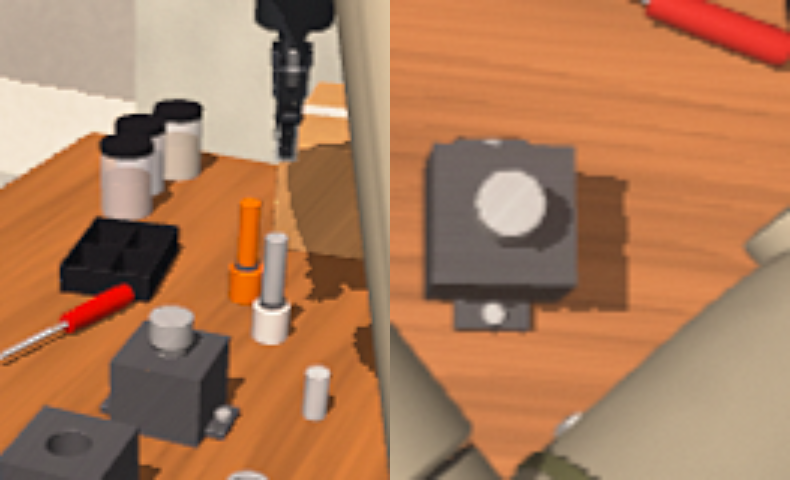

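The flat-headed stake stands upright in the sleeved holder (top ~ (308,190)), the drift is untouched below the gripper. Descending on its grip.

Call:
arm_command(
  turn=[
    [0,0,0],
    [0,0,0],
    [0,0,0],
    [0,0,0],
    [0,0,0],
    [0,0,0],
    [0,0,0],
  ],
  xyz=[
    [0,0.03,0.3],
    [0,0,0.6],
    [0,0,0.6],
    [0,0,0.6],
    [0,0,0.6],
    [0,0,0.25],
    [0,0,0],
  ],
  claw=[50,50,50,50,50,50,50],
)

```text
time_s: 11.95
position: [0.495, -0.3479, 0.0633]
tool_rot: [[0.932, 0.362, -0.002], [0.362, -0.932, 0.002], [-0.001, -0.003, -1.0]]
ft_force: [-0.5, 0.3, 0.8]
grip_width: 0.0503
gripper_force: 0.0
```

Call:
arm_command(
  turn=[
    [0,0,0],
    [0,0,0],
    [0,0,0],
    [0,0,0],
    [0,0,0],
    [0,0,0],
    [0,0,0],
  ],
  xyz=[
    [0,0,0],
    [0,0,0],
    [0,0,0],
    [0,0,0],
    [0,0,0],
    [0,0,0],
    [0,0,0],
  ],
  claw=[42,35,28,20,20,20,20],
  squeeze=100,
)

```text
time_s: 12.65
position: [0.4956, -0.3495, 0.0657]
tool_rot: [[0.932, 0.361, 0.002], [0.361, -0.932, -0.002], [0.001, 0.002, -1.0]]
ft_force: [-0.2, 0.6, 6.6]
grip_width: 0.0226
gripper_force: 96.3
```

Call:
arm_command(
  turn=[
    [0,0,0],
    [0,0,0],
    [0,0,0],
    [0,0,0],
    [0,0,0],
    [0,0,0],
    [0,0,0],
  ],
  xyz=[
    [0,0,-0.2],
    [0,0,-0.5],
    [0,0,-0.7],
    [0,0,-0.7],
    [0,0,-0.5],
    [0,0,-0.2],
    [0,0,0],
  ],
  claw=[20,20,20,20,20,20,20],
)

```text
time_s: 13.35
position: [0.4953, -0.3492, 0.2053]
tool_rot: [[0.932, 0.361, 0.001], [0.361, -0.932, -0.001], [0.001, 0.002, -1.0]]
ft_force: [0.8, 0.2, -3.8]
grip_width: 0.0219
gripper_force: 95.9
```

Call:
arm_command(
  turn=[
    [0,0,0],
    [0,0,0],
    [0,0,0],
    [0,0,0],
    [0,0,0],
    [0,0,0],
    [0,0,0],
    [0,0,0],
    [0,0,0],
  ],
  xyz=[
    [0.18,-0.3,0],
    [0.4,-0.7,0],
    [0.5,-0.86,0],
    [0.42,-0.75,0],
    [0.28,-0.5,0],
    [0.14,-0.22,0],
    [0.03,-0.05,0],
    [0,0,0],
    [0,0,0],
  ],
  claw=[20,20,20,20,20,20,20,20,20],
)

```text
time_s: 14.25
position: [0.5248, -0.1574, 0.2039]
tool_rot: [[0.933, 0.36, -0.001], [0.36, -0.933, -0.0], [-0.001, -0.0, -1.0]]
ft_force: [0.7, 0.0, -4.4]
grip_width: 0.0221
gripper_force: 96.2
```

```bash
python3 - <<'E'
from h import *
s=state(); 
im,d,*c=grab("side")
P=cloud(d,*c); T=s["position"]; o=-c[1].T@c[2]
m=(np.hypot(P[...,0]-T[0],P[...,1]-T[1])<.03)&(P[...,2]>.085)&(P[...,2]<.21)
for v in range(d.shape[0]):
    u=np.where(m[v])[0]
    if len(u)>2 and v%2==0: print(v,u[0],u[-1],np.median(P[v,u,2]).round(4),end=" | ")
cv2.imwrite("pics/g5.png",cv2.resize(im[100:210,205:325],(600,550),interpolation=cv2.INTER_CUBIC))
E
```

```text
t 14.25 p [ 0.5248 -0.1574  0.2039] F [ 0.7  0.  -4.4] w 0.0221 g 96.2
[[ 9.328e-01  3.603e-01 -6.000e-04]
 [ 3.603e-01 -9.328e-01 -0.000e+00]
 [-6.000e-04 -2.000e-04 -1.000e+00]]
136 259 267 0.2075 | 138 259 267 0.1983 | 140 259 267 0.1925 | 142 257 269 0.1852 | 144 256 270 0.1799 | 146 256 270 0.1774 | 148 256 270 0.1721 | 150 256 270 0.1665 | 152 256 270 0.16 | 154 256 270 0.1536 | 156 256 269 0.1479 | 158 258 268 0.1421 | 162 259 264 0.1115 | 164 256 268 0.1122 | 166 255 269 0.1116 | 168 255 269 0.1105 | 170 255 269 0.1047 | 172 255 269 0.0977 | 174 256 268 0.0924 | 176 260 265 0.0861 |
```

View pics/g5.png

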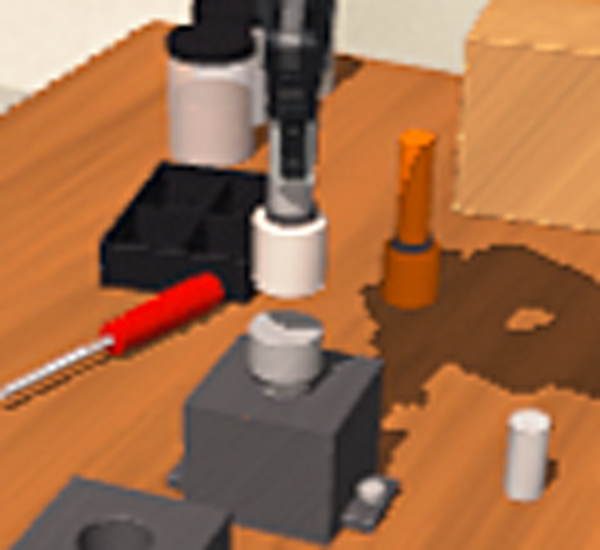

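The drift hangs upright and centred over the head (white face bottom ~ side (263,158), head ~ (262,166)). Lowering to near contact.

Call:
arm_command(
  turn=[
    [0,0,0],
    [0,0,0],
    [0,0,0],
    [0,0,0],
    [0,0,0],
    [0,0,0],
  ],
  xyz=[
    [0.01,0,0.15],
    [0,0,0.15],
    [0,0,0.1],
    [0,0,0.08],
    [0,0,0],
    [0,0,0],
  ],
  claw=[20,20,20,20,20,20],
)

```text
time_s: 14.9
position: [0.5255, -0.1561, 0.1804]
tool_rot: [[0.932, 0.361, 0.0], [0.361, -0.932, -0.0], [0.0, 0.0, -1.0]]
ft_force: [0.3, -0.0, -2.8]
grip_width: 0.0221
gripper_force: 96.2
```

Call:
arm_command(
  turn=[
    [0,0,0],
    [0,0,0],
    [0,0,0],
  ],
  xyz=[
    [0,0,0.02],
    [0,0,0],
    [0,0,0],
  ],
  claw=[20,20,20],
)

```text
time_s: 15.2
position: [0.5255, -0.1561, 0.1794]
tool_rot: [[0.932, 0.362, 0.0], [0.362, -0.932, -0.0], [0.0, 0.0, -1.0]]
ft_force: [-0.3, 0.1, -3.4]
grip_width: 0.022
gripper_force: 96.2
```

Call:
arm_command(
  turn=[
    [0,0,0],
    [0,0,0],
    [0,0,0],
    [0,0,0],
    [0,0,0],
  ],
  xyz=[
    [0,0,0.01],
    [0,0,0.01],
    [0,0,0.01],
    [0,0,0],
    [0,0,0],
  ],
  claw=[20,20,20,20,20],
)

```text
time_s: 15.7
position: [0.5255, -0.1561, 0.1778]
tool_rot: [[0.932, 0.361, -0.0], [0.361, -0.932, 0.0], [-0.0, -0.0, -1.0]]
ft_force: [0.1, 0.5, -3.4]
grip_width: 0.0218
gripper_force: 96.2
```

Call:
arm_command(
  turn=[
    [0,0,0],
    [0,0,0],
    [0,0,0],
    [0,0,0],
    [0,0,0],
  ],
  xyz=[
    [0,0,0.01],
    [0,0,0.01],
    [0,0,0.01],
    [0,0,0],
    [0,0,0],
  ],
  claw=[20,20,20,20,20],
)

```text
time_s: 16.2
position: [0.5255, -0.1562, 0.1767]
tool_rot: [[0.932, 0.361, 0.001], [0.361, -0.932, -0.0], [0.0, 0.0, -1.0]]
ft_force: [-0.8, 0.9, 1.2]
grip_width: 0.0215
gripper_force: 96.3
```

Call:
arm_command(
  turn=[
    [0,0,0],
    [0,0,0],
    [0,0,0],
    [0,0,0],
    [0,0,0],
  ],
  xyz=[
    [0,0,0.01],
    [0,0,0.01],
    [0,0,0.01],
    [0,0,0],
    [0,0,0],
  ],
  claw=[20,20,20,20,20],
)

```text
time_s: 16.7
position: [0.5257, -0.1562, 0.1761]
tool_rot: [[0.932, 0.362, 0.002], [0.362, -0.932, -0.001], [0.001, 0.001, -1.0]]
ft_force: [-2.0, 1.1, 9.4]
grip_width: 0.022
gripper_force: 97.6
```

Call:
arm_command(
  turn=[
    [0,0,0],
    [0,0,0],
    [0,0,0],
    [0,0,0],
  ],
  xyz=[
    [0,0,0.01],
    [0,0,0.01],
    [0,0,0],
    [0,0,0],
  ],
  claw=[20,20,20,20],
)

```text
time_s: 17.1
position: [0.5259, -0.1562, 0.1759]
tool_rot: [[0.932, 0.362, 0.003], [0.362, -0.932, -0.001], [0.002, 0.002, -1.0]]
ft_force: [-3.9, 1.4, 15.3]
grip_width: 0.0218
gripper_force: 98.2
```

```bash
python3 - <<'E'
from h import *
s=state(); print(s["wrist_torque"])
im,d,*c=grab("side")
P=cloud(d,*c)
for v in range(158,188): 
    print(v,im[v,258:268].mean(1).astype(int),P[v,262].round(3))
cv2.imwrite("pics/g6.png",cv2.resize(im[130:200,225:300],(600,560),interpolation=cv2.INTER_CUBIC))
E
```

```text
t 17.1 p [ 0.5259 -0.1562  0.1759] F [-3.9  1.4 15.3] w 0.0218 g 98.2
[[ 0.9323  0.3616  0.0027]
 [ 0.3616 -0.9323 -0.0013]
 [ 0.0021  0.0022 -1.    ]]
[0.6475599  0.77518518 0.04987602]
158 [217 221 221 223 222 215 210 201 188 170] [ 0.518 -0.136  0.145]
159 [216 221 221 222 220 215 209 200 187 167] [ 0.518 -0.136  0.142]
160 [216 220 222 222 220 215 208 199 184 166] [ 0.518 -0.137  0.138]
161 [217 220 221 221 219 214 208 198 182 163] [ 0.519 -0.139  0.134]
162 [217 220 221 221 219 213 206 196 181 161] [ 0.518 -0.137  0.132]
163 [218 221 220 220 217 211 204 195 179 160] [ 0.518 -0.138  0.128]
164 [217 221 220 220 218 211 204 193 178 157] [ 0.518 -0.136  0.126]
165 [216 221 220 220 217 210 203 192 174 154] [ 0.517 -0.135  0.124]
166 [220 222 221 221 218 210 204 192 175 154] [ 0.518 -0.136  0.12 ]
167 [222 222 217 217 218 204 198 185 176 161] [ 0.519 -0.139  0.115]
168 [190 201 187 198 206 174 162 154 164 158] [ 0.518 -0.138  0.113]
169 [160 167 184 193 191 182 162 152 135 123] [ 0.518 -0.137  0.11 ]
170 [167 171 171 167 166 164 161 152 138 125] [ 0.518 -0.138  0.106]
171 [169 173 171
[... 376 characters left out ...]
 0.517 -0.137  0.088]
177 [104 107 102 104 106 106 103 100  79  46] [ 0.519 -0.142  0.081]
178 [137 140 107 108 106 110 101  85  68  72] [ 0.522 -0.147  0.075]
179 [ 87  95 109 104 100 101  90  92  94  95] [ 0.52  -0.143  0.074]
180 [90 89 88 89 89 90 90 93 92 94] [ 0.516 -0.134  0.077]
181 [90 92 91 91 90 91 92 92 94 93] [ 0.514 -0.131  0.075]
182 [91 91 90 90 90 91 91 94 93 90] [ 0.512 -0.126  0.076]
183 [91 92 90 92 91 91 92 93 92 91] [ 0.51  -0.122  0.075]
184 [85 88 88 91 90 92 93 94 93 90] [ 0.507 -0.117  0.075]
185 [80 79 79 81 83 85 90 88 88 88] [ 0.505 -0.113  0.075]
186 [80 81 81 82 82 82 78 78 81 83] [ 0.505 -0.111  0.072]
187 [79 82 82 82 82 79 80 81 79 80] [ 0.505 -0.113  0.068]
```

View pics/g6.png

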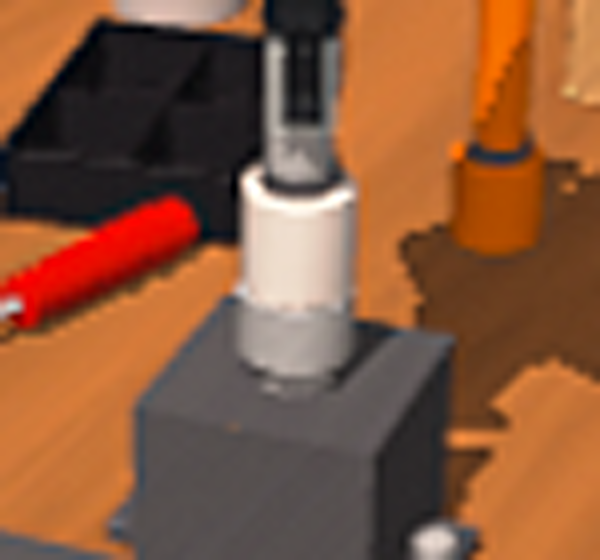

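The drift stands squarely on the head (side ~ (262,168)), but there is a side load and the sleeve has not slid. I'll relieve the side force, then press again.

Call:
arm_command(
  turn=[
    [0,0,0],
    [0,0,0],
    [0,0,0],
    [0,0,0],
  ],
  xyz=[
    [0,0,-0.02],
    [-0.02,-0.02,0],
    [0,0,0],
    [0,0,0],
  ],
  claw=[20,20,20,20],
)

```text
time_s: 17.55
position: [0.5251, -0.156, 0.1759]
tool_rot: [[0.932, 0.361, 0.003], [0.361, -0.932, -0.002], [0.003, 0.003, -1.0]]
ft_force: [1.4, -0.4, 7.0]
grip_width: 0.0218
gripper_force: 97.0
```

```bash
python3 - <<'E'
from h import *
s=state(); print(s["wrist_torque"])
a=np.load("side0.npz");c=(a["K"],a["R"],a["t"])
for z in(.075,.080,.084): 
    # front and left extremes of sleeve circle r=14.5 about axis, side view
    q=np.array([proj(*c,(.5255+.0145*np.cos(t),-.156+.0145*np.sin(t),z)) for t in np.linspace(0,6.28,60)]); print(z,q.min(0).round(1),q.max(0).round(1))
im0=a["im"];print(im0[170:182,258:268].mean(2).astype(int))
# sleeve rim height from the first top view: depth relative to block top
b=np.load("top0.npz"); P=cloud(b["d"],b["K"],b["R"],b["t"]); h=P[184:202,299:319,2]*1000
np.set_printoptions(linewidth=200); print(h.astype(int))
print((cloud(a["d"],*c)[168:182,252:272,2]*1000).astype(int))
E
```

```text
t 17.55 p [ 0.5251 -0.156   0.1759] F [ 1.4 -0.4  7. ] w 0.0218 g 97.0
[[ 0.9324  0.3614  0.0035]
 [ 0.3614 -0.9324 -0.0017]
 [ 0.0026  0.0028 -1.    ]]
[-0.01583036 -0.19028858 -0.00538482]
0.075 [257.1 173.8] [267.2 178.8]
0.08 [257.1 172.2] [267.3 177.3]
0.084 [257.2 171. ] [267.3 176.1]
[[ 89  86  84  84  85  85  85  85  84  85]
 [ 88  94 101 108 108  99  88  87  84  86]
 [106 136 161 177 178 162 130 121  91  84]
 [129 148 161 177 183 185 186 180 134  88]
 [112 121 158 175 180 180 169 170 156 100]
 [144 139 160 177 183 183 173 170 154  72]
 [169 165 168 181 184 185 173 144 107  60]
 [154 165 174 179 174 162 140 105 101  83]
 [122 149 166 166 165 157 140 112  94  89]
 [ 84  89  99  98  98  90  80  85  89  91]
 [ 88  86  85  85  85  85  87  90  90  92]
 [ 89  88  88  89  89  89  89  91  91  90]]
[[  74   76   77   74   76   76   73   76   76   75   75   76   72   75   77   75   76   74   76   74]
 [  75   73   77   76   73   74   75   72   75   77   76   70   75   76   77   77   77   75   77   73]
 [  76   71   73   74   72   76   73   72   73   77   74   76   75   73   73   76   7
[... 1746 characters left out ...]
76 76]
 [76 74 75 76 75 76 75 76 75 76 74 76 74 77 76 75 76 74 75 75]
 [75 77 76 75 78 76 73 75 74 81 82 81 74 74 76 76 77 76 75 77]
 [75 75 75 76 76 75 80 81 80 79 78 79 78 81 76 76 76 78 74 75]
 [76 77 75 75 75 78 80 77 76 75 76 77 78 77 79 76 76 75 75 76]
 [76 75 76 76 74 79 79 75 73 73 74 73 72 74 80 74 76 73 76 76]
 [74 75 77 76 75 75 80 81 70 71 69 69 73 79 80 73 74 76 74 76]
 [74 76 75 74 75 73 76 78 80 81 81 81 80 78 77 76 75 76 77 75]
 [76 75 74 75 75 77 76 74 76 76 76 75 77 74 77 74 73 76 76 75]
 [74 75 75 74 76 74 75 74 75 76 76 74 77 74 75 74 76 77 76 76]
 [75 75 73 75 76 76 75 77 75 76 77 74 76 78 75 76 77 75 75 77]
 [76 75 76 75 77 75 77 74 76 77 74 77 74 77 76 76 76 75 75 76]]
```

Call:
arm_command(
  turn=[
    [0,0,0],
    [0,0,0],
    [0,0,0],
    [0,0,0],
    [0,0,0],
  ],
  xyz=[
    [0.01,0,0.01],
    [0,0,0],
    [0,0,0],
    [0,0,0],
    [0,0,0],
  ],
  claw=[20,20,20,20,20],
)

```text
time_s: 18.05
position: [0.5254, -0.1559, 0.1759]
tool_rot: [[0.932, 0.361, 0.003], [0.361, -0.932, -0.002], [0.002, 0.003, -1.0]]
ft_force: [-1.6, -0.1, 10.2]
grip_width: 0.0223
gripper_force: 97.5
```

Call:
arm_command(
  turn=[
    [0,0,0],
    [0,0,0],
    [0,0,0],
    [0,0,0],
  ],
  xyz=[
    [0,0,0],
    [0,0,0],
    [0,0,0],
    [0,0,0],
  ],
  claw=[20,20,20,20],
)

```text
time_s: 18.45
position: [0.5254, -0.1559, 0.1759]
tool_rot: [[0.932, 0.361, 0.003], [0.361, -0.932, -0.002], [0.002, 0.003, -1.0]]
ft_force: [-1.6, 0.5, 9.1]
grip_width: 0.0217
gripper_force: 97.5
```

```bash
python3 - <<'E'
from h import *
np.set_printoptions(linewidth=200,suppress=True)
ds=[];ims=[]
for i in range(14):
    im,d,*c=grab("side"); ds.append(d); ims.append(im)
d=np.median(ds,0); im=np.mean(ims,0)
P=cloud(d,*c); np.savez("side2.npz",d=d,im=im,P=P)
hp=P[170:174,257:268].reshape(-1,3)
# circle centre with r=21 fit to head side
from scipy.optimize import least_squares
f=least_squares(lambda x:np.hypot(*(hp[:,:2]-x).T)-.021,[.5255,-.1565],loss="soft_l1",f_scale=.001); ax=f.x; print("axis",ax,"res",np.abs(f.fun).mean())
for v in range(172,182):
    r=np.hypot(*(P[v,256:269,:2]-ax).T)*1000
    print(v,"r",r.round(0).astype(int),"z",(P[v,256:269,2]*1000).round(0).astype(int),"I",im[v,256:269].mean(1).astype(int))
for r,z in((.021,.0845),(.0145,.075),(.0145,.080),(.012,.075),(.0125,.08)):
    print(r,z,"vmax",max(proj(*c,(ax[0]+r*np.cos(t),ax[1]+r*np.sin(t),z))[1] for t in np.linspace(0,6.28,90)).round(2))
s=state()
E
```

```text
axis [ 0.52656373 -0.15590263] res 0.0003728074836114817
172 r [21 22 21 21 21 21 20 21 21 21 20 20 21] z [ 95  98  98  99 100 100 100 101 100 100  98  97  96] I [154 164 166 168 170 170 171 166 156 148 136 118  97]
173 r [21 21 20 21 21 21 21 22 21 22 21 21 21] z [93 94 95 96 97 97 97 98 97 97 96 94 92] I [154 162 167 170 172 172 171 163 153 147 133 116  95]
174 r [21 22 21 21 22 21 19 21 21 21 20 21 21] z [89 92 92 93 94 94 93 94 94 93 92 91 89] I [154 170 169 172 175 172 166 160 153 145 133 117  83]
175 r [18 20 21 21 22 20 21 20 21 21 21 20 19] z [76 87 89 90 91 90 91 90 90 90 89 87 76] I [118 166 166 177 179 171 166 163 154 139 130 110  50]
176 r [17 14 13 21 21 22 21 22 20 22 12 15 18] z [76 75 79 86 87 88 88 88 87 87 77 74 77] I [ 65  66 107 153 172 166 166 161 144 115  76  40  45]
177 r [18 14 12 12 13 13 13 13 13 12 14 16 19] z [76 73 75 77 79 79 80 79 79 77 76 76 76] I [ 86  87 104 106 100 104 105 106 103  98  80  45  75]
178 r [20 18 16 13 13 12 12 12 12 15 16 18 21] z [76 76 76 75 76 76 76 76 75 76 76 75 76] I [ 89 102 138 141 107 109 106 108 101  84  68  72  97]
179 r [24 22 21 19 18 17 18 18 18 19 21 23 25] z [76 76 76 76 76 76 76 76 76 76 76 76 76] I [ 90  89  87  95 109 104  95  92  89  91  94  95  94]
180 r [29 26 26 24 23 22 24 24 23 24 26 27 28] z [76 75 76 76 76 75 76 76 76 76 76 76 75] I [91 92 90 89 89 89 89 90 91 92 93 93 92]
181 r [33 31 30 30 29 28 28 28 29 30 30 31 33] z [75 76 75 76 76 76 76 75 76 76 76 75 76] I [92 91 90 90 90 90 90 91 91 93 93 92 91]
0.021 0.0845 vmax 176.99
0.0145 0.075 vmax 178.74
0.0145 0.08 vmax 177.21
0.012 0.075 vmax 178.3
0.0125 0.08 vmax 176.86
t 19.15 p [ 0.5254 -0.1559  0.1759] F [-1.1  0.3  9.4] w 0.0221 g 97.5
[[ 0.9324  0.3614  0.0034]
 [ 0.3614 -0.9324 -0.002 ]
 [ 0.0024  0.0031 -1.    ]]
```

Averaged depth shows the shank's own surface (r about 12.5 mm) right down to the holder's top, so the sleeve is flush and on its stop. That explains the solid feel. Now one square press to about 17 to 18 N.

Call:
arm_command(
  turn=[
    [0,0,0],
    [0,0,0],
    [0,0,0],
    [0,0,0],
    [0,0,0],
  ],
  xyz=[
    [-0.005,0,0.005],
    [0,0,0.005],
    [0,0,0],
    [0,0,0],
    [0,0,0],
  ],
  claw=[20,20,20,20,20],
)

```text
time_s: 19.65
position: [0.5254, -0.156, 0.1759]
tool_rot: [[0.932, 0.361, 0.004], [0.361, -0.932, -0.002], [0.003, 0.004, -1.0]]
ft_force: [-1.4, 0.6, 13.2]
grip_width: 0.0224
gripper_force: 97.9
```

Call:
arm_command(
  turn=[
    [0,0,0],
    [0,0,0],
    [0,0,0],
    [0,0,0],
    [0,0,0],
    [0,0,0],
    [0,0,0],
    [0,0,0],
  ],
  xyz=[
    [0,0,-0.02],
    [0,0,-0.02],
    [0,0,-0.05],
    [0,0,-0.15],
    [0,0,-0.3],
    [0,0,-0.2],
    [0,0,-0.1],
    [0,0,0],
  ],
  claw=[20,20,20,20,20,20,20,20],
)

```text
time_s: 20.45
position: [0.5245, -0.1555, 0.2164]
tool_rot: [[0.932, 0.361, 0.001], [0.361, -0.932, -0.0], [0.001, 0.001, -1.0]]
ft_force: [0.1, -0.3, -3.7]
grip_width: 0.0224
gripper_force: 96.5
```

Call:
arm_command(
  turn=[
    [0,0,0],
    [0,0,0],
    [0,0,0],
    [0,0,0],
    [0,0,0],
    [0,0,0],
    [0,0,0],
    [0,0,0],
    [0,0,0],
  ],
  xyz=[
    [-0.18,0.3,0],
    [-0.4,0.7,0],
    [-0.5,0.86,0],
    [-0.42,0.75,0],
    [-0.28,0.5,0],
    [-0.14,0.22,0],
    [-0.03,0.05,0],
    [0,0,0],
    [0,0,0],
  ],
  claw=[20,20,20,20,20,20,20,20,20],
)

```text
time_s: 21.35
position: [0.4949, -0.3468, 0.2158]
tool_rot: [[0.932, 0.363, -0.0], [0.363, -0.932, 0.001], [0.0, -0.001, -1.0]]
ft_force: [1.0, 0.4, -3.4]
grip_width: 0.022
gripper_force: 96.2
```

```bash
python3 - <<'E'
from h import *
state()
im,d,*c=grab("side");im2,d2,*c2=grab("top")
for n,dd,cc in(("side",d,c),("top",d2,c2)):
    p=cloud(dd,*cc).reshape(-1,3); q=p[(np.hypot(p[:,0]-.5255,p[:,1]+.157)<.035)&(p[:,2]>.1)&(p[:,2]<.125)]
    if len(q)>5: print(n,(q.mean(0)*1000).round(1),cv2.minEnclosingCircle((q[:,:2]*1000).astype(np.float32)))
cv2.imwrite("pics/g7.png",cv2.resize(im[80:210,205:335],(600,600),interpolation=cv2.INTER_CUBIC))
E
```

```text
t 21.35 p [ 0.4949 -0.3468  0.2158] F [ 1.   0.4 -3.4] w 0.022 g 96.2
[[ 9.319e-01  3.628e-01 -1.000e-04]
 [ 3.628e-01 -9.319e-01  6.000e-04]
 [ 1.000e-04 -6.000e-04 -1.000e+00]]
side [ 523.6 -149.7  108.8] ((524.6243896484375, -155.07110595703125), 22.733089447021484)
top [ 525.5 -156.6  110.6] ((526.0784912109375, -156.68862915039062), 20.672624588012695)
```

View pics/g7.png

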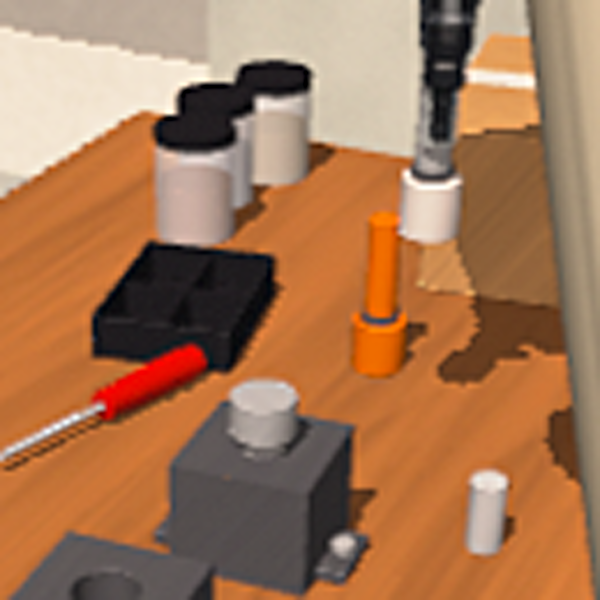

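The stake stands upright on its own (head ~ side (262,168)), and the drift is clear of it. Setting the drift down.

Call:
arm_command(
  turn=[
    [0,0,0],
    [0,0,0],
    [0,0,0],
    [0,0,0],
    [0,0,0],
    [0,0,0],
    [0,0,0],
    [0,0,0],
  ],
  xyz=[
    [0,0.02,0.3],
    [0,0,0.6],
    [0,0,0.7],
    [0,0,0.6],
    [0,0,0.4],
    [0,0,0.2],
    [0,0,0.1],
    [0,0,0],
  ],
  claw=[20,20,20,20,20,20,20,20],
)

```text
time_s: 22.25
position: [0.4952, -0.3491, 0.0712]
tool_rot: [[0.932, 0.362, 0.0], [0.362, -0.932, -0.0], [0.0, 0.001, -1.0]]
ft_force: [0.2, 0.0, -3.6]
grip_width: 0.0219
gripper_force: 96.2
```

Call:
arm_command(
  turn=[
    [0,0,0],
    [0,0,0],
    [0,0,0],
    [0,0,0],
    [0,0,0],
    [0,0,0],
  ],
  xyz=[
    [0,0,0.02],
    [0,0,0.02],
    [0,0,0.02],
    [0,0,0.01],
    [0,0,0],
    [0,0,0],
  ],
  claw=[20,20,20,20,20,20],
)

```text
time_s: 22.85
position: [0.4949, -0.3492, 0.0674]
tool_rot: [[0.932, 0.361, 0.0], [0.361, -0.932, -0.0], [0.0, 0.0, -1.0]]
ft_force: [-0.8, -0.5, -3.4]
grip_width: 0.0221
gripper_force: 96.2
```

Call:
arm_command(
  turn=[
    [0,0,0],
    [0,0,0],
    [0,0,0],
    [0,0,0],
    [0,0,0],
  ],
  xyz=[
    [0,0,0.01],
    [0,0,0.01],
    [0,0,0.01],
    [0,0,0],
    [0,0,0],
  ],
  claw=[20,20,20,20,20],
)

```text
time_s: 23.35
position: [0.4949, -0.3492, 0.0658]
tool_rot: [[0.932, 0.361, 0.0], [0.361, -0.932, 0.0], [0.0, -0.0, -1.0]]
ft_force: [0.5, -0.4, -4.6]
grip_width: 0.0221
gripper_force: 96.4
```

Call:
arm_command(
  turn=[
    [0,0,0],
    [0,0,0],
    [0,0,0],
    [0,0,0],
    [0,0,0],
  ],
  xyz=[
    [0,0,0.01],
    [0,0,0.01],
    [0,0,0],
    [0,0,0],
    [0,0,0],
  ],
  claw=[20,20,20,20,20],
)

```text
time_s: 23.85
position: [0.495, -0.3492, 0.0657]
tool_rot: [[0.932, 0.361, 0.001], [0.361, -0.932, -0.0], [0.0, 0.001, -1.0]]
ft_force: [-2.8, 2.3, 5.1]
grip_width: 0.0221
gripper_force: 97.3
```

On the bench. Letting go and rising.

Call:
arm_command(
  turn=[
    [0,0,0],
    [0,0,0],
    [0,0,0],
    [0,0,0],
    [0,0,0],
    [0,0,0],
    [0,0,0],
    [0,0,0],
    [0,0,0],
    [0,0,0],
    [0,0,0],
    [0,0,0],
  ],
  xyz=[
    [0,0,-0.01],
    [0,0,0],
    [0,0,0],
    [0,0,0],
    [0,0,0],
    [0,0,-0.2],
    [0,0,-0.5],
    [0,0,-0.7],
    [0,0,-0.7],
    [0,0,-0.6],
    [0,0,-0.2],
    [0,0,0],
  ],
  claw=[20,26,34,44,50,50,50,50,50,50,50,50],
)

```text
time_s: 25.05
position: [0.4952, -0.3494, 0.2118]
tool_rot: [[0.932, 0.361, 0.002], [0.361, -0.932, -0.002], [0.001, 0.003, -1.0]]
ft_force: [0.4, -0.1, -0.8]
grip_width: 0.0497
gripper_force: 0.0
```

```bash
cat > chk.py <<'E'
from h import *
from scipy.optimize import least_squares
np.set_printoptions(linewidth=200,suppress=True)
state()
ds=[];ims=[]
for i in range(14):
    im,d,*c=grab("side"); ds.append(d); ims.append(im)
d=np.median(ds,0); imm=np.mean(ims,0); P=cloud(d,*c)
hp=P[170:174,257:268].reshape(-1,3)
f=least_squares(lambda x:np.hypot(*(hp[:,:2]-x).T)-.021,[.5255,-.1565],loss="soft_l1",f_scale=.001); ax=f.x; print("axis",ax)
for v in range(174,180):
    print(v,"r",(np.hypot(*(P[v,256:269,:2]-ax).T)*1000).round(1),"z",(P[v,256:269,2]*1000).round(0).astype(int))
# reference: initial sleeve outer radius seen from side
a=np.load("side0.npz"); P0=cloud(a["d"],*c)
for v in range(174,180):
    print("init",v,"r",(np.hypot(*(P0[v,256:269,:2]-ax).T)*1000).round(1),"z",(P0[v,256:269,2]*1000).round(0).astype(int))
im2,d2,*c2=grab("top")
for n,dd,cc in(("side",d,c),("top",d2,c2)):
    p=cloud(dd,*cc).reshape(-1,3)
    for nm,x,y,lo,hi in(("drift top",.4955,-.349,.113,.127),("stake top",.5255,-.157,.105,.118),("dome",.56,.216,.09,.11)):
        q=p[(np.hypot(p[:,0]-x,p[:,1]-y)<.03)&(p[:,2]>lo)&(p[:,2]<hi)]
        if len(q)>5: print(n,nm,len(q),(q.mean(0)*1000).round(1))
cv2.imwrite("pics/g8.png",np.hstack([cv2.resize(im[110:210,215:315],(400,400),interpolation=cv2.INTER_CUBIC),cv2.resize(im2[140:260,300:420],(400,400),interpolation=cv2.INTER_CUBIC)]))
E
python3 chk.py
```

```text
t 25.05 p [ 0.4952 -0.3494  0.2118] F [ 0.4 -0.1 -0.8] w 0.0497 g 0.0
[[ 0.9324  0.3615  0.002 ]
 [ 0.3615 -0.9324 -0.0021]
 [ 0.0011  0.0027 -1.    ]]
axis [ 0.52660779 -0.15600131]
174 r [20.8 20.9 20.8 19.9 21.6 21.4 20.4 21.6 21.3 21.3 20.8 21.2 21.1] z [89 91 92 92 94 94 94 94 94 93 92 91 89]
175 r [17.5 20.8 20.2 20.3 21.5 21.3 21.5 20.6 21.4 21.9 20.4 21.  18.8] z [76 88 88 89 91 91 91 91 91 90 89 88 76]
176 r [16.7 13.9 12.8 19.6 20.3 20.6 20.3 20.7 20.9 20.9 12.6 15.  17.7] z [75 76 79 86 87 87 87 87 87 87 78 74 76]
177 r [17.6 14.  13.2 12.1 12.3 13.2 12.3 12.3 12.8 13.  13.2 15.6 18.5] z [75 73 76 77 79 80 79 79 79 78 76 75 76]
178 r [20.1 18.8 16.3 14.1 13.5 12.  12.7 12.5 13.2 13.9 16.2 18.2 20.9] z [75 76 76 76 76 76 76 76 76 75 76 75 76]
179 r [24.  22.5 20.7 18.7 17.9 17.6 18.  17.6 18.2 20.2 21.3 22.6 24.1] z [76 76 76 75 76 76 76 76 76 76 76 76 76]
init 174 r [20.3 15.5 11.5 11.  11.1 12.4  9.2  9.3  9.5 12.1 12.8 17.6 21. ] z [75 78 80 78 77 75 77 77 78 78 80 77 76]
init 175 r [18.2 14.  11.2 10.  11.  10.3  8.  10.7 12.2 11.7 12.  16.6 18.1] z [75 80 80 75 73 73 74 73 73 75 80 75 77]
init 176 r [16.7 13.9 14.6 12.7 10.   7.9 10.8 10.5  7.7 11.5 14.4 15.4 17.8] z [75 76 81 81 71 71 69 70 73 80 80 74 75]
init 177 r [18.  14.1 13.4 13.7 15.1 15.7 16.2 15.5 15.7 14.3 14.9 16.2 18.4] z [76 74 77 79 80 81 82 81 81 79 78 76 76]
init 178 r [20.4 20.  17.2 13.  14.7 13.9 12.9 11.6 15.2 13.4 18.4 17.7 19.1] z [76 77 77 75 77 77 76 75 77 75 77 75 73]
init 179 r [25.4 20.6 20.5 17.6 18.4 19.6 18.3 16.1 21.  18.1 21.  21.1 25.4] z [77 74 76 75 76 77 76 75 77 75 76 75 77]
side drift top 35 [ 493.6 -343.5  118.8]
side stake top 106 [ 524.1 -151.5  110.1]
side dome 194 [554.9 223.9  97.8]
top stake top 224 [ 526.1 -156.7  110.9]
top dome 186 [558.5 214.   98.5]
```

View pics/g8.png

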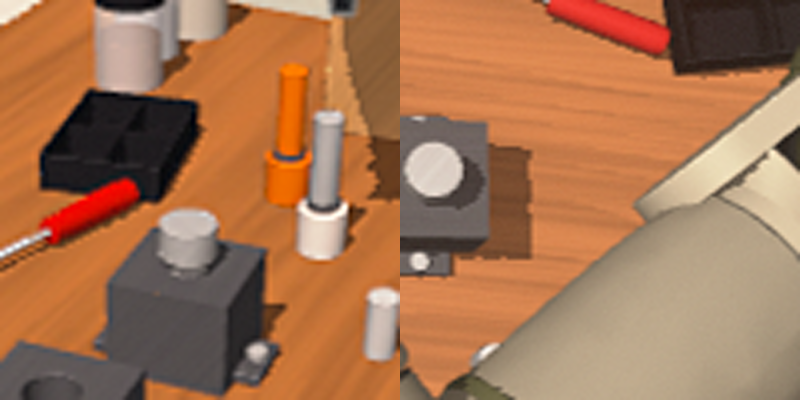

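The picture shows the stake upright in the sleeved holder (side ~ (262,170)) and the drift on its white face (side ~ (296,160)). In the averaged depth, row 178 lies on the holder-top plane (r about 12.8 mm, z about 76 mm), so the sleeve is flush. The domed stake is still in the rack, so I'm handing in.

```bash
python3 -c "
from rig import env
print(env.close_job())"
```

```text
the job is handed in; nothing more can be done
None
```

The job is handed in, with no verdict returned: the stake stands upright in the sleeved holder with the sleeve flush to within about 1 mm, last pressed to about 17 N by the drift (peak about 19 N) though the sleeve appeared to be down before the drift pressed; the drift is back on its white face and the round-headed stake is still in the rack.

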